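# Lock up the party cool box and set its cold dial

### The arm

A 6-joint arm with a two-finger parallel gripper is mounted at the origin on the work surface. World frame = base frame: x ahead of the robot, y to its left, z up, the work surface at z = 0. Lengths are in m, angles in rad, forces in N, time in s.
With the tool pointing down it reaches from about 0.3 to 0.875 m from the base axis. Payload 6.4 kg.
Tool frame: the origin (TCP) lies midway between the tips of the shut fingers; the grasp point (between the pads) lies 19 mm behind it; z points along the fingers, y is the line along which they close (so a half turn about z gives the same grasp; the last joint's range is limited). The gripper opens to 85 mm and grips with 20 to 120 N. Pads are 22 mm wide; open, the fingers measure 114 mm over their backs; the gripper's body (76 mm by 85 mm) begins 54 mm behind the grasp point. The pads swing forward as they close: fully open they stand 13 mm farther back than shut.
Start: joints at [-1.372, 0.181, 1.607, -0, 1.354, -0.206], TCP at [0.226, -0.529, 0.231] pointing down, gripper open.
Joint ranges: [-2.99, 2.99], [-0.89, 2.07], [0.3, 2.58], [-1.14, 4.28], [0, 2.63], [-3.12, 3.12]. Speed limits (rad/s): [2.57, 2.57, 3.01, 3.14, 3.14, 3.14].

### API

Orientations are given as a unit quaternion [w, x, y, z].
In Python, from bench import get_obs, camera, hand_in gives the robot as it stands.
- The arm moves only by the tool carry_out, never from a script. Its argument "plan" is a list that holds one entry, the list of rows, each a list of 7 numbers: the shift along the world's x, y, z in m, then the turn, a rotation vector about the world's x, y, z in rad, then the opening, from 0 (shut) to 1 (fully open). In form: [[[x, y, z, rx, ry, rz, hand], ...]]. A call has exactly 5 rows; each row is the pose to reach, as a shift and turn from the pose commanded when the call began; what a row does not reach only later rows make up. A row lasts 1/12 s, in which the tool goes at most 41.7 mm and 7.16 degrees, less where a joint would pass 70% of its speed; a pose out of reach is approached as far as the arm can. A call with a gripper value outside its range is refused whole. The fingers move at their own pace and stop on an object; the grip force is fixed at half the most. Time passes only in rows, so rows that repeat a pose let the fingers close, or fill a call up. It gives the time, the measured TCP pose, the force, the opening and the grip force at its end, in the units of the state.
- get_obs(): the state, without advancing time (a new reading comes with each control period).
- camera(name): name is "side" or "top" or "wrist"; returns a dict with "pixels" (420x560x3 uint8, red, green, blue), "z_map" (420x560 float32, m along the optical axis (not along the pixel's ray), 0 where there is no reading), "camera_matrix" (3x3 intrinsics, pixels), "cam_to_world" (4x4, takes a point from camera to world coordinates). Camera axes: x right, y up, looking along -z (the intrinsics and any distortion apply to the point x, -y, -z); pixel columns grow to the right and rows downward; lengths in m; the calibration is good to about 2 mm. A picture is of the moment at which its call begins.
- hand_in(): hands the job in; it is judged then, once.
The state is a dict: "time_s": time; "q": joint angles; "dq": joint speeds; "joint_efforts": joint torques, N m; "eef_pos": TCP position; "eef_rot": TCP orientation; "wrist_force": force on the tool from outside, world axes, zero at the start; "torque": the same for the moment, N m; "opening": opening from 0.0 (shut) to 1.0 (fully open); "grasp_force": force on a finger pad.
Only numpy, scipy, OpenCV 4.12 (cv2) and the standard library are available. Lean on these libraries where they do the work, as an engineer would, in place of code of your own. Each camera call takes 0.05 s, during which the arm holds its last target. There are 200 camera calls.

### The job

First shut the cool box's lid. Then draw the red-handled locking pin out of its slanted yellow holder and push it fully home, collar down, through both eyes at the front of the box, and let go; finally turn the grey dial until its orange pointer stands at 3. Leave the can, cup and jar standing where they are.

Things in the scene. Friction and masses are not known exactly. Their poses are not given: they have to be found in the camera images.
- cooler: White cool box, fixed to the table. Tub 200 (x) by 280 (y) by 125 mm high; origin at the centre of its underside, z up, front faces its own -x. Lid 30 mm thick, hinge line along y at x = 100, z = 125 mm. A grey control module, 120 by 100 by 95 mm high, stands against its -y side, centred at x = -30, y = -190 mm.
- lid (a joint): Lid angle in rad: 0 shut, growing as it opens (limit 1.2). The hinge is stiff and the lid stays where it is left; it takes about 5 to 10 N at the front edge to push it down.
- lid_front (a point): Point on the top face of the white lid, on its middle line, 20 mm in from its front edge and 185 mm from the hinge; moves with the lid (which is 288 mm wide). Its x axis lies in the lid towards the hinge, its z axis is normal to the lid, out of the top.
- eye_top (a point): Centre of the upper mouth of the 13 mm hole in the steel tongue (60 by 50 by 8 mm thick) at the lid's front; 30 mm ahead of the lid's front face; z is the hole's axis. Moves with the lid. With the lid shut it is 133 mm above the table, right over eye_low, and the lid's top is 22 mm higher.
- eye_low (a point): Centre of the upper mouth of the 13 mm hole in the fixed steel bracket (8 mm thick) on the tub's front, 110 mm above the table; z is the hole's axis (vertical). Below it nothing is in the way.
- pin: Locking pin, 90 g: steel shank 10 mm in diameter, 55 mm long, tapered end; steel collar 26 mm across, 5 mm thick; round red handle 18 mm across, 43 mm long on top. Origin on the axis at the collar's underside; z along the axis to the handle's end (at z = 48 mm). It starts in the holder, collar on the yellow block, handle leaning 34 degrees from vertical towards the holder's -x.
- pin_tip (a point): The free end of the pin's shank, 55 mm below its collar.
- holder: Pin holder, fixed to the table: yellow block, 46 by 56 by 34 mm, tilted 0.6 rad on a dark base plate 120 by 100 mm; origin at the base's underside, z up. The bore's axis leans from vertical towards the holder's own -x.
- bore (a point): Mouth of the bore (12 mm wide, right through 34 mm) in the middle of the holder's yellow top face, 72 mm above the table. The bore's axis points up along (-sin 0.6, 0, cos 0.6) in the holder's frame.
- dial (a joint): Dial angle in rad, turning clockwise from above as it grows, range 0 to 2.4. Five click stops 0.6 apart: 0 is at 1, 0.6 at 2, 1.2 at 3, 1.8 at 4, 2.4 at 5. At 3 the pointer points along the cooler's +x (away from the robot).
- dial_grip (a point): On the upright axis of the grey dial (black face plate, white numerals), 121 mm above the table: the height to grip. The dial's bar grip is 42 mm long, 12 mm wide and stands from 8 to 37 mm above the module's top; this point is 26 mm above the module's top. Its x axis runs along the bar towards the orange pointer end.
- can: Bystander: drinks can, 66 mm in diameter, 115 mm high, upright; origin at the centre of its underside.
- cup: Bystander: red cup, 84 mm across the rim, 105 mm high, upright; origin at the centre of its underside.
- jar: Bystander: amber jar, 70 mm in diameter, 100 mm high, upright; origin at the centre of its underside.
There are look-alikes about, which are no part of the job. There is more than one size of the pin; the one meant has the size given above.

How it is judged:
On the way, in this order (a step that is already met when the one before it is completed fails the run):
1. the lid is shut (within 0.04 rad) (value of joint lid below 0.04 rad), for 0.2 s.
2. the pin is drawn right out of its holder, the lid still shut (distance between pin and bore above 0.07 m and value of joint lid below 0.04 rad), for 0.1 s.
3. the pin stands through both eyes, its collar down on the tongue (value of joint lid below 0.04 rad and horizontal distance between pin and eye_top below 0.008 m and horizontal distance between pin_tip and eye_low below 0.01 m and z of pin in the frame of eye_top below 0.005 m and z of pin_tip in the frame of eye_low below -0.015 m), for 0.2 s.
4. the dial stands at 3 (value of joint dial between 1.05 and 1.35 rad), for 0.2 s.
At the end, for the whole second after the job is handed in: The lid is shut (within 0.04 rad); the pin is at rest through both eyes with its collar within 5 mm of the tongue, its origin within 8 mm of the upper eye's axis and its tip at least 15 mm below the lower eye and within 10 mm of its axis; the dial stands at 3 (1.2 rad, within 0.15) (all of step 3 and all of step 4 and linear speed of pin below 0.03 m/s); the robot touches nothing.
It fails at once if the can, cup or jar is pushed more than 30 mm or tipped over (distance of any of can, cup, jar from where it was at the start of the episode above 0.03 m or angle between any of can, cup, jar's own z axis and vertical above 0.5 rad).
It also fails if it takes over 72 s, if anything falls off the work surface, if the arm or the gripper's body presses on something with over 40 N, if the wrist force passes 120 N, or if a joint passes its speed limit or range.

## Working session

There is one attempt and no reset: what is moved stays moved. The work goes in short steps, Python scripts to look and compute and a tool call to move; the robot and the scene stay as the last step left them, time stands still between calls to the robot, and variables do not carry over. Pictures are saved under pics/ and viewed, at most 10 in all, crops included, and the job is handed in when it is done.

Besides the shell and the picture viewer there is one more tool, called after "Call:" as name(argument=value, ...) on one line, values as JSON. carry_out: Moves the arm, as the interface text tells. Its arguments: {"type":"object","properties":{"plan":{"type":"array","items":{"type":"array","items":{"type":"array","items":{"type":"number"}}}}},"required":["plan"]}

```bash
mkdir -p pics; ls; python3 - <<'E'
from bench import get_obs,camera
import cv2,numpy as np
o=get_obs();print(o)
for n in ["side","top"]:
    c=camera(n);cv2.imwrite(f"pics/{n}0.png",c["pixels"][:,:,::-1]);np.savez(f"{n}0.npz",**c)
    print(n,c["camera_matrix"].round(1).tolist(),c["cam_to_world"].round(3).tolist())
E
```

```text
pics
{'time_s': 0.0, 'q': array([-1.37232473e+00,  1.81528463e-01,  1.60798933e+00, -2.53165081e-05,
        1.35375757e+00, -2.06323035e-01]), 'dq': array([-0.00081335,  0.00070609,  0.00097422, -0.0014161 ,  0.0006055 ,
        0.0011201 ]), 'joint_efforts': array([ 4.82793203e-04, -4.44869292e+01, -3.51337230e+01, -3.61962066e-04,
        9.09741124e-03,  1.14003441e-05]), 'eef_pos': array([ 0.22634189, -0.52800049,  0.23040023]), 'eef_rot': array([-8.41398089e-04,  9.79586592e-01,  2.01020897e-01, -9.05597263e-06]), 'wrist_force': array([ 0.07120977,  0.36152346, -0.57765031]), 'torque': array([0.02820772, 0.01101561, 0.01706099]), 'grasp_force': 0.0, 'opening': 1.001348127590388}
side [[439.2, 0.0, 273.2], [0.0, 439.2, 215.4], [0.0, 0.0, 1.0]] [[-0.867, 0.279, -0.414, 0.11], [-0.499, -0.448, 0.742, 0.771], [0.021, 0.85, 0.527, 0.636], [0.0, 0.0, 0.0, 1.0]]
top [[450.5, 0.0, 278.0], [0.0, 450.5, 208.4], [0.0, 0.0, 1.0]] [[-0.025, 0.996, -0.087, 0.403], [-0.999, -0.028, -0.026, 0.055], [-0.028, 0.086, 0.996, 1.315], [0.0, 0.0, 0.0, 1.0]]
```

View pics/top0.png

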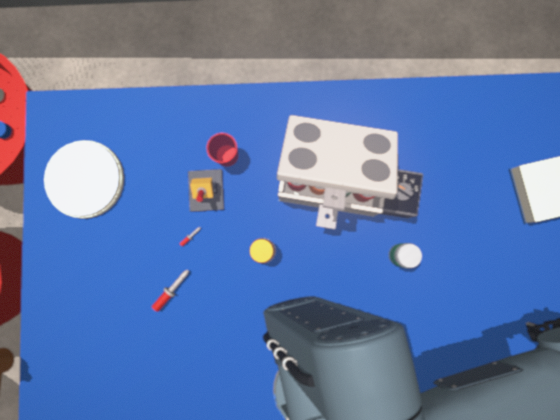

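View pics/side0.png

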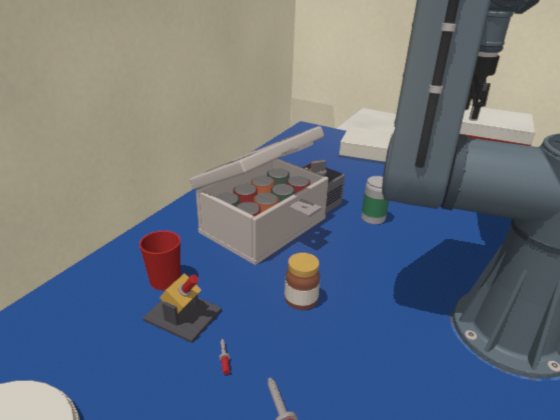

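The top view shows the open-lidded cool box around (340,165) with its tongue at (327,215), and the dial module at (405,190). The holder and pin are at (203,190), the cup at (222,148), the jar at (262,250) and the can at (407,255). The two loose pins at (190,237) and (172,290) are look-alikes. The side view shows the same layout: lid open, and the pin's red handle at (188,285).

```bash
cat > h.py <<'E'
import numpy as np,cv2
def cloud(c):
    K=c["camera_matrix"];T=c["cam_to_world"];z=c["z_map"];h,w=z.shape
    u,v=np.meshgrid(np.arange(w),np.arange(h))
    p=np.stack([(u-K[0,2])/K[0,0]*z,-(v-K[1,2])/K[1,1]*z,-z],-1)
    return p@T[:3,:3].T+T[:3,3]
def ray(c,u,v):
    K=c["camera_matrix"];T=c["cam_to_world"]
    d=T[:3,:3]@np.array([(u-K[0,2])/K[0,0],-(v-K[1,2])/K[1,1],-1.]);return T[:3,3],d
def onz(c,u,v,z):
    o,d=ray(c,u,v);return o+d*(z-o[2])/d[2]
def proj(c,p):
    T=c["cam_to_world"];q=T[:3,:3].T@(np.asarray(p)-T[:3,3]);K=c["camera_matrix"]
    return K[0,0]*q[0]/-q[2]+K[0,2],K[1,1]*q[1]/q[2]+K[1,2]
def load(f): return dict(np.load(f))
E
python3 - <<'E'
from h import *
np.set_printoptions(precision=4,suppress=True)
for n in ["top","side"]:
    c=load(f"{n}0.npz");p=cloud(c);hsv=cv2.cvtColor(c["pixels"],cv2.COLOR_RGB2HSV)
    print(n,"table z",np.median(p[300:330,100:140,2]) if n=="top" else p[360,100])
    H,S,V=[hsv[...,i].astype(int) for i in range(3)]
    x,y,z=p[...,0],p[...,1],p[...,2]
    ok=c["z_map"]>0
    reg=dict(holderY=(H>15)&(H<35)&(S>150)&(abs(y-.28)<.12)&(x>.4)&(z>.02)&(z<.12),
      red=((H<8)|(H>172))&(S>150)&(abs(y-.28)<.12)&(x>.3)&(x<.65)&(z>.02)&(z<.2),
      base=(V<90)&(S<120)&(z>.002)&(z<.03)&(x>.35)&(x<.7)&(y>.15)&(y<.4),
      module=(V<90)&(S<120)&(z>.08)&(z<.11)&(x>.4)&(x<.75)&(y<-.1)&(y>-.5),
      dialbar=(z>.108)&(z<.15)&(x>.4)&(x<.7)&(y<-.18)&(y>-.4),
      orange=(H>5)&(H<20)&(S>150)&(z>.1)&(z<.15)&(x>.4)&(x<.7)&(y<-.18)&(y>-.4),
      tub=(S<60)&(z>.118)&(z<.13)&(x>.35)&(x<.8)&(abs(y)<.25),
      lid=(S<60)&(V>120)&(z>.16)&(x>.4)&(x<.9)&(y>-.25)&(y<.2))
    for k,m in reg.items():
        m=m&ok
        m=m.astype(np.uint8);nn,l,st,ce=cv2.connectedComponentsWithStats(m,connectivity=8)
        if nn<2: print(k,"none");continue
        i=1+np.argmax(st[1:,4]);q=p[l==i]
        r=cv2.minAreaRect(q[:,:2].astype(np.float32)*1000)
        print(k,len(q),"mean",q.mean(0),"rect",np.round(r[0],1),np.round(r[1],1),round(r[2],1),"z",np.percentile(q[:,2],[5,50,95]))
        if k=="lid":
            cc=q.mean(0);u,s,vt=np.linalg.svd(q-cc,full_matrices=False);print(" n",vt[2])
        print("  px",ce[i].round(1))
c=load("top0.npz")
for nm,u,v,h in [("can",407,255,.115),("cup",222,149,.105),("jar",262,250,.1)]: print(nm,onz(c,u,v,h), cloud(c)[v,u])
im=cv2.resize(c["pixels"][100:240,180:440,::-1],(780,420),interpolation=cv2.INTER_CUBIC);cv2.imwrite("pics/c1.png",im)
E
```

```text
top table z 0.0006381278940142954
holderY 208 mean [0.5793 0.2981 0.0757] rect [576.5 299.4] [49.6 52.6] 1.2 z [0.0638 0.0762 0.0857]
  px [201.7 186.1]
red 42 mean [0.5482 0.2981 0.1074] rect [549.9 298.3] [28.1 11.7] 0.4 z [0.0913 0.1109 0.1154]
  px [199.5 195.9]
base 31 mean [0.5741 0.2673 0.0157] rect [574.  266.5] [ 9.7 35.2] 76.6 z [0.0083 0.0136 0.0261]
  px [216.3 190.4]
module 390 mean [ 0.5123 -0.2501  0.0966] rect [ 522.2 -245.8] [86.  55.4] 81.0 z [0.0926 0.0968 0.1003]
  px [402.6 203.8]
dialbar 112 mean [ 0.545  -0.2475  0.1277] rect [ 545.3 -247.9] [39.8 25.4] 28.9 z [0.1092 0.1317 0.1355]
  px [404.  190.3]
orange none
tub 254 mean [0.54   0.0357 0.1249] rect [548.8  25. ] [121.2  41. ] 78.7 z [0.1203 0.1251 0.1285]
  px [296.5 195.4]
lid 7682 mean [ 0.613  -0.0693  0.2169] rect [603.4 -66.3] [286.9 230.2] 79.6 z [0.1671 0.2212 0.2543]
 n [ 0.448  -0.0871  0.8898]
  px [338.8 161. ]
side table z [ 0.6289  0.4603 -0.0005]
holderY 482 mean [0.5675 0.3116 0.0687] rect [565.2 303. ] [63.  48.3] 76.5 z [0.0556 0.0669 0.0829]
  px [178.3 294.3]
red 524 mean [0.6426 0.2444 
[... 194 characters left out ...]
184.7 318.6]
module 235 mean [ 0.5042 -0.2536  0.0944] rect [ 511.9 -253.6] [76.3 71.5] 72.1 z [0.0826 0.0945 0.1077]
  px [330.6 176.1]
dialbar 406 mean [ 0.5848 -0.1966  0.1168] rect [ 581.1 -200.2] [ 40.5 194.3] 89.8 z [0.1086 0.117  0.1245]
  px [295.8 169.5]
orange none
tub 939 mean [ 0.5803 -0.0354  0.1222] rect [607.2 -70.5] [283.2 200.7] 79.2 z [0.1186 0.1226 0.1249]
  px [265.4 193.5]
lid 1867 mean [ 0.5789 -0.0118  0.229 ] rect [596.8 -66.1] [288.2 221. ] 78.7 z [0.1731 0.2383 0.2527]
 n [-0.4442  0.066  -0.8935]
  px [261.6 155.8]
can [ 0.3751 -0.2502  0.115 ] [0.4027 0.0551 1.315 ]
cup [0.6759 0.2354 0.105 ] [0.6988 0.2505 0.0035]
jar [0.3978 0.1322 0.1   ] [0.3978 0.1322 0.1007]
```

View pics/c1.png

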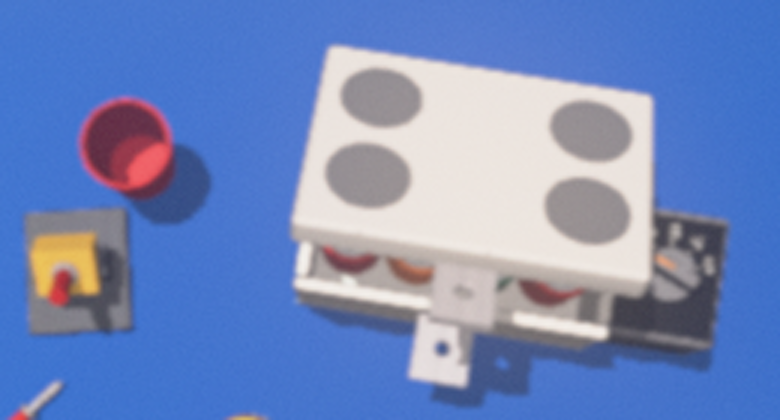

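The crop shows the lid open over the tub, with the eye_low hole at about (442,348), the tongue hole at (463,290), and the orange pointer at (662,262), up and left of the dial axis at (680,270). I'll move above the lid front with the fingers shut and then take a wrist image.

Call:
carry_out(plan=[[[0.021,0.0295,0.014,0,0,-0.12,0],[0.042,0.059,0.028,0,0,-0.24,0],[0.063,0.0885,0.042,0,0,-0.36,0],[0.084,0.118,0.056,0,0,-0.48,0],[0.105,0.1475,0.07,0,0,-0.593,0]]])

```text
time_s: 0.52
eef_pos: [0.3319, -0.3793, 0.3014]
eef_rot: [-0.0, 0.995, -0.097, -0.0]
wrist_force: [1.5, 0.2, 0.6]
opening: 0.305
grasp_force: 0.0
```

Call:
carry_out(plan=[[[0.0225,0.032,0,0,0,0,0],[0.045,0.064,0,0,0,0,0],[0.0675,0.096,0,0,0,0,0],[0.09,0.128,0,0,0,0,0],[0.1125,0.16,0,0,0,0,0]]])

```text
time_s: 0.93
eef_pos: [0.4445, -0.2191, 0.3011]
eef_rot: [-0.0, 0.996, -0.094, -0.0]
wrist_force: [1.1, -1.3, -0.1]
opening: 0.004
grasp_force: 0.0
```

Call:
carry_out(plan=[[[0.0225,0.032,0,0,0,0,0],[0.045,0.064,0,0,0,0,0],[0.0675,0.096,0,0,0,0,0],[0.09,0.128,0,0,0,0,0],[0.1125,0.1605,0,0,0,0,0]]])

```text
time_s: 1.35
eef_pos: [0.5571, -0.0586, 0.3009]
eef_rot: [-0.0, 0.996, -0.094, -0.0]
wrist_force: [0.8, -0.9, 0.4]
opening: 0.002
grasp_force: 0.0
```

Call:
carry_out(plan=[[[0,0,-0.03,0,0,0,0],[0,0,-0.055,0,0,0,0],[-0.004,0.001,-0.07,0,0,0,0],[-0.0113,0.0022,-0.084,0,0,0,0],[-0.017,0.0033,-0.097,0,0,0,0]]])

```text
time_s: 1.77
eef_pos: [0.5393, -0.0563, 0.2033]
eef_rot: [-0.001, 0.996, -0.094, -0.0]
wrist_force: [1.2, 2.6, 3.4]
opening: -0.004
grasp_force: 1.5
```

Call:
carry_out(plan=[[[-0.006,0.0011,-0.013,0,0,0,0],[-0.01,0.002,-0.026,0,0,0,0],[-0.013,0.0025,-0.036,0,0,0,0],[-0.015,0.0028,-0.044,0,0,0,0],[-0.0155,0.003,-0.048,0,0,0,0]]])

```text
time_s: 2.18
eef_pos: [0.5234, -0.0541, 0.1553]
eef_rot: [-0.0, 0.996, -0.094, -0.001]
wrist_force: [-1.4, 0.7, 2.4]
opening: 0.004
grasp_force: 1.4
```

Call:
carry_out(plan=[[[0,0,-0.002,0,0,0,0],[0,0,-0.003,0,0,0,0],[0,0,-0.004,0,0,0,0],[0,0,-0.004,0,0,0,0],[0,0,-0.004,0,0,0,0]]])

```text
time_s: 2.6
eef_pos: [0.5235, -0.0541, 0.1549]
eef_rot: [0.0, 0.996, -0.094, -0.001]
wrist_force: [-10.5, 3.9, 22.2]
opening: -0.002
grasp_force: 11.1
```

Call:
carry_out(plan=[[[0,0,0.03,0,0,0,0],[0,0,0.065,0,0,0,0],[-0.015,-0.01,0.1,0,0,0,0],[-0.03,-0.02,0.135,0,0,0,0],[-0.045,-0.03,0.17,0,0,0,0.4]]])

```text
time_s: 3.02
eef_pos: [0.4779, -0.0843, 0.3237]
eef_rot: [-0.0, 0.996, -0.094, -0.001]
wrist_force: [0.6, -0.8, -0.4]
opening: 0.127
grasp_force: 0.0
```

```bash
python3 - <<'E'
from bench import get_obs,camera
from h import *
np.set_printoptions(precision=4,suppress=True)
o=get_obs();print(o["time_s"],o["eef_pos"],o["wrist_force"],o["opening"])
for n in ["side","top","wrist"]:
    c=camera(n);cv2.imwrite(f"pics/{n}1.png",c["pixels"][:,:,::-1]);np.savez(f"{n}1.npz",**c)
print(c["camera_matrix"],c["cam_to_world"])
E
```

```text
3.0167 [ 0.4779 -0.0843  0.3237] [ 0.6473 -0.7777 -0.3578] 0.1274433111292488
[[291.4597   0.     280.8099]
 [  0.     291.4597 208.2233]
 [  0.       0.       1.    ]] [[-0.1888  0.934   0.3032  0.5591]
 [-0.982  -0.1804 -0.0557 -0.1005]
 [ 0.0027 -0.3083  0.9513  0.4716]
 [ 0.      0.      0.      1.    ]]
```

View pics/wrist1.png

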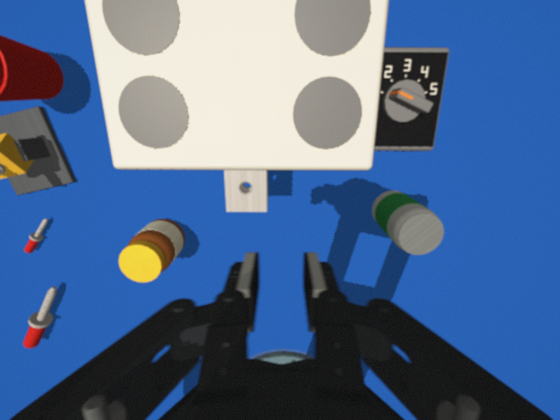

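The wrist view shows the lid shut. The tongue hole is at (246,187), the dial is centred near (405,100) with its orange pointer at (392,92), towards 1, and the jar and can are undisturbed.

```bash
python3 - <<'E'
from h import *
np.set_printoptions(precision=4,suppress=True)
yaw=np.deg2rad(-10.8)
for n,uv in [("wrist",(246,187)),("top",None),("side",None)]:
    c=load(f"{n}1.npz");g=cv2.cvtColor(c["pixels"],cv2.COLOR_RGB2GRAY).astype(float)
    e=np.array([.4746,-.0452,.133]); u,v=uv or proj(c,e)
    u0,v0=int(round(u)),int(round(v));r=8 if n!="side" else 12
    w=g[v0-r:v0+r+1,u0-r:u0+r+1]
    k=max(0,0);m=np.clip(np.percentile(w,50)-25-w,0,None)
    if n=="side": m[:]=m
    # keep the component nearest centre
    nn,l,st,ce=cv2.connectedComponentsWithStats((m>0).astype(np.uint8))
    d=[np.hypot(*(ce[i]-r))if st[i,4]>3 else 99 for i in range(1,nn)];print(n,(u,v),[(ce[i].round(1).tolist(),int(st[i,4])) for i in range(1,nn)])
    if not d: continue
    i=1+int(np.argmin(d));mm=m*(l==i);yy,xx=np.mgrid[-r:r+1,-r:r+1]
    uu,vv=u0+(xx*mm).sum()/mm.sum(),v0+(yy*mm).sum()/mm.sum();print("  hole px",uu,vv,"->",onz(c,uu,vv,.133),onz(c,uu,vv,.129))
c=load("wrist1.npz");p=cloud(c);hsv=cv2.cvtColor(c["pixels"],cv2.COLOR_RGB2HSV).astype(int)
S,V=hsv[...,1],hsv[...,2];z=p[...,2]
# lid edges on top plane
m=((S<60)&(V>90)&(abs(z-.155)<.012)&(p[...,0]>.47)).astype(np.uint8)
ct=max(cv2.findContours(m,0,2)[0],key=cv2.contourArea)[:,0]
q=np.array([onz(c,u,v,.155)[:2] for u,v in ct])
e=cv2.fitLine  # front edge
f=np.array([a for a,(u,v) in zip(q,ct) if 125<u<365 and v>150]);fl=cv2.fitLine(f.astype(np.float32),cv2.DIST_HUBER,0,.001,.001).ravel();print("front edge",fl,np.rad2deg(np.arctan2(fl[1],fl[0])))
# dial
H=hsv[...,0]
o=(H>3)&(H<22)&(S>120)&(V>120);o[:, :370]=0;o[:,:]&=True;o[130:]=0;o[:,450:]=0
vs,us=np.nonzero(o);print("orange",len(us),us.mean(),vs.mean(),onz(c,us.mean(),vs.mean(),.132))
b=(z>.122)&(z<.145)&(p[...,1]<-.18)&(p[...,0]>.45)&(p[...,0]<.65)
q=p[b];print("bar",len(q),cv2.minAreaRect((q[:,:2]*1000).astype(np.float32)),np.median(q[:,2]))
d=(z>.088)&(z<.112)&(S<60)&(V>90)&(p[...,1]<-.2)&(p[...,0]>.45)&(p[...,0]<.65)
mod=(V<80)&(z>.08)&(z<.11)&(p[...,1]<-.15)&(p[...,0]>.4)&(p[...,0]<.7)
t=load("top1.npz");pt=cloud(t)
q=p[mod];print("module",len(q),cv2.minAreaRect((q[:,:2]*1000).astype(np.float32)))
# holder in top/side/wrist base
E
```

```text
wrist (246, 187) [([6.7, 8.1], 110)]
  hole px 244.77369227402056 186.84175968483257 -> [ 0.4856 -0.0435  0.133 ] [ 0.4848 -0.0429  0.129 ]
top (np.float64(328.126079307549), np.float64(218.93733570547505)) [([10.3, 7.5], 68), ([1.0, 16.0], 3)]
  hole px 330.3259911894273 218.6798825256975 -> [ 0.4751 -0.051   0.133 ] [ 0.4754 -0.0513  0.129 ]
side (np.float64(307.86582255145333), np.float64(198.3341829671945)) []
front edge [ 0.1895  0.9819  0.513  -0.0358] 79.07432
orange 77 402.05194805194805 94.02597402597402 [ 0.5541 -0.2348  0.132 ]
bar 505 ((545.5963134765625, -248.33328247070312), (42.735107421875, 12.353849411010742), 56.03010177612305) 0.1307185332014621
module 3766 ((543.735595703125, -257.75604248046875), (74.38755798339844, 107.52052307128906), 78.99525451660156)
```

```bash
python3 - <<'E'
from h import *
np.set_printoptions(precision=4,suppress=True,linewidth=200)
c=load("wrist1.npz");t=load("top1.npz");s=load("side1.npz")
g=cv2.cvtColor(c["pixels"],cv2.COLOR_RGB2GRAY)
print(g[180:196,238:256]);p=cloud(c)
print("z col 246",p[155:215:3,240,2],p[155:215:3,240,0], g[155:215:3,240])
g=cv2.cvtColor(t["pixels"],cv2.COLOR_RGB2GRAY);print(g[208:228,318:338])
a=cv2.resize(c["pixels"][140:230,180:300],(480,360),interpolation=cv2.INTER_CUBIC)
u,v=map(int,proj(s,[.4746,-.0452,.133]));b=cv2.resize(s["pixels"][v-45:v+45,u-40:u+40],(320,360),interpolation=cv2.INTER_CUBIC)
cv2.imwrite("pics/c2.png",np.hstack([a,b])[:,:,::-1]);print(u,v)
E
```

```text
[[208 207 205 202 203 199 196 197 199 205 210 213 210 208 208 206 205 206]
 [210 207 201 197 189 180 173 173 175 187 196 206 209 210 207 204 204 205]
 [208 205 194 176 159 143 136 134 138 147 163 186 200 207 207 203 205 205]
 [207 198 176 149 129 112 103 101 104 112 130 154 179 199 206 204 204 205]
 [205 183 154 128 107  95  91  90  90  94 102 123 154 184 202 205 203 204]
 [198 169 137 118 105  94  87  90  91  91  90 101 134 171 195 203 206 205]
 [192 159 123 114 109 100  92  90  90  92  91 102 128 164 191 202 203 204]
 [187 152 117 110 114 110 103  96  92  94 102 118 145 171 188 200 205 204]
 [187 153 120 105 109 113 111 107 103 104 118 146 172 182 192 200 205 205]
 [194 166 135 109 103 112 114 113 113 115 125 155 177 184 194 202 204 206]
 [200 179 154 125 104 106 111 114 115 114 124 150 169 182 196 202 204 205]
 [206 191 171 145 122 106 107 108 113 118 130 153 173 190 200 204 205 203]
 [205 202 185 168 153 135 124 121 126 139 158 178 192 198 203 204 205 205]
 [206 206 198 186 177 164 155 158 160 173 187 197 201 205 207 205 205 206]
 [205 207 203 198 193 185 178 179 184 190 198 205 
[... 1465 characters left out ...]
89 107 130 144 145 148 146]
 [196 206 209 210 209 208 207 207 204 194 164 121  93  94 116 136 146 144 146 144]
 [196 208 210 209 209 207 207 207 201 183 148 106  90 103 127 142 146 146 146 144]
 [200 208 209 210 207 207 208 205 198 170 127  94  91 111 134 144 145 145 146 144]
 [204 208 209 209 209 208 207 203 191 156 114  90  97 121 138 146 146 146 145 145]
 [199 204 206 207 206 207 206 201 180 140 101  89 110 131 143 145 146 145 143 145]
 [177 181 188 190 193 196 196 188 161 121  92  95 117 138 145 145 145 145 145 142]
 [139 142 145 152 160 166 168 158 133 101  86 104 127 141 144 146 146 147 144 145]
 [110 111 114 116 120 124 122 115 101  88  90 113 133 144 146 146 146 144 146 143]]
307 198
```

View pics/c2.png

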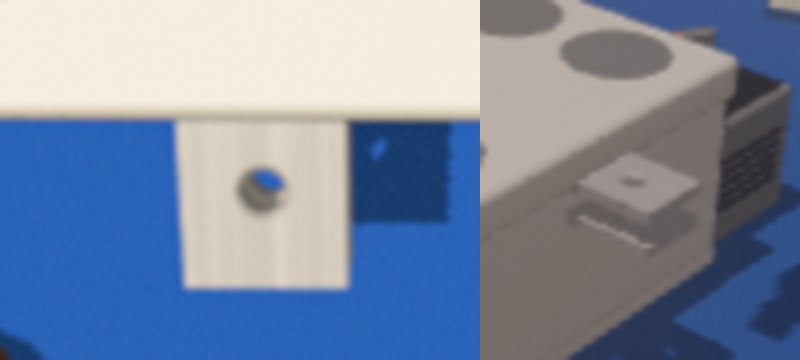

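The crop shows the tongue's hole mouth at wrist pixel (245,187), and the same hole at side pixel (305,198.5). Next I'll go and look at the pin.

Call:
carry_out(plan=[[[0,0.038,0,0,0,0.05,0.4],[0,0.076,0,0,0,0.1,0.4],[0,0.114,0,0,0,0.15,0.4],[0,0.152,0,0,0,0.2,0.4],[0,0.19,0,0,0,0.208,0.4]]])

```text
time_s: 3.58
eef_pos: [0.4781, 0.1075, 0.3207]
eef_rot: [-0.0, 1.0, 0.011, -0.001]
wrist_force: [0.4, -0.0, 0.5]
opening: 0.398
grasp_force: 0.0
```

Call:
carry_out(plan=[[[-0.005,0.038,0,0,0,0,0.4],[-0.01,0.076,0,0,0,0,0.4],[-0.01,0.114,0,0,0,0,0.4],[-0.01,0.14,0,0,0,0,0.4],[-0.01,0.15,0,0,0,0,0.4]]])

```text
time_s: 4.0
eef_pos: [0.4675, 0.2592, 0.3204]
eef_rot: [-0.0, 1.0, 0.012, -0.002]
wrist_force: [0.6, 0.2, 0.1]
opening: 0.394
grasp_force: 0.0
```

```bash
python3 - <<'E'
from bench import get_obs,camera
from h import *
np.set_printoptions(precision=4,suppress=True)
for n in ["top","side","wrist"]:
    c=camera(n);cv2.imwrite(f"pics/{n}2.png",c["pixels"][:,:,::-1]);np.savez(f"{n}2.npz",**c)
o=get_obs();print(o["time_s"],o["eef_pos"],o["eef_rot"],o["opening"])
for n in ("wrist","side","top"):
    c=load(n+"2.npz");p=cloud(c);hsv=cv2.cvtColor(c["pixels"],cv2.COLOR_RGB2HSV).astype(int);H,S,V=hsv[...,0],hsv[...,1],hsv[...,2]
    xy=(p[...,0]>.48)&(p[...,0]<.66)&(p[...,1]>.24)&(p[...,1]<.36)
    for k,m in dict(red=((H<8)|(H>172))&(S>130)&xy&(p[...,2]>.06)&(p[...,2]<.14),yel=(H>15)&(H<35)&(S>130)&xy,base=xy&(V<110)&(S<120)&(p[...,2]<.02)&(p[...,2]>.003)).items():
        nn,l,st,ce=cv2.connectedComponentsWithStats(m.astype(np.uint8))
        if nn<2: continue
        i=1+np.argmax(st[1:,4]);q=p[l==i];print(n,k,len(q),ce[i],q.mean(0),cv2.minAreaRect((q[:,:2]*1000).astype(np.float32)),np.percentile(q[:,2],[2,50,98]))
# two-view eye: rays
A=[];b=[]
for n,u,v in [("wrist",245,187),("top",327.4,215.4),("side",305,198.5)]:
    o,d=ray(load(n+"1.npz"),u,v);d/=np.linalg.norm(d);print(n,onz(load(n+"1.npz"),u,v,.133))
    P=np.eye(3)-np.outer(d,d);A.append(P);b.append(P@o)
print(np.linalg.solve(sum(A),sum(b)))
E
```

```text
4.15 [0.4684 0.2558 0.3208] [ 0.0007  0.9999  0.0107 -0.0013] 0.39898402945343253
wrist red 399 [247.0551 108.4436] [0.5507 0.299  0.1021] ((551.4151000976562, 299.9081726074219), (36.36994552612305, 16.11382484436035), 2.0319058895111084) [0.0811 0.106  0.1142]
wrist yel 1786 [248.6159  83.505 ] [0.5795 0.2999 0.0719] ((579.1655883789062, 295.6309509277344), (62.481266021728516, 67.78816223144531), 3.7885169982910156) [0.0529 0.0729 0.0842]
wrist base 1004 [273.1524 108.8775] [0.5505 0.271  0.0091] ((555.8272705078125, 271.0965576171875), (75.30754852294922, 148.67056274414062), 53.10636901855469) [0.0074 0.0091 0.011 ]
side red 317 [164.7539 259.2271] [0.6472 0.2574 0.084 ] ((646.6204833984375, 256.9862976074219), (39.08905029296875, 8.896888732910156), 56.003379821777344) [0.061  0.0844 0.1038]
side yel 562 [178.5356 294.032 ] [0.5686 0.3098 0.0675] ((601.1819458007812, 290.4744873046875), (68.06864166259766, 125.66427612304688), 71.48348999023438) [0.0445 0.0663 0.0835]
side base 1655 [184.9553 318.5619] [0.5592 0.3099 0.0089] ((575.0475463867188, 298.946533203125), (122.00816345214844, 101.41881561279297), 1.8749676942825317) [0.0043 0.0088 0.0159]
top red 39 [200.3077 194.8974] [0.5513 0.2966 0.1038] ((550.2340087890625, 298.1925048828125), (28.374149322509766, 11.456750869750977), 7.223289489746094) [0.089  0.1048 0.1159]
top yel 217 [204.4286 185.8111] [0.5801 0.2908 0.0738] ((576.0441284179688, 298.6479187011719), (53.87086486816406, 50.813323974609375), 1.9762037992477417) [0.0544 0.0749 0.0874]
top base 252 [213.7341 198.4563] [0.5511 0.2758 0.011 ] ((558.7636108398438, 283.9217529296875), (80.76409149169922, 65.89363861083984), 1.8390851020812988) [0.0051 0.0111 0.0166]
wrist [ 0.4854 -0.0438  0.133 ]
top [ 0.4839 -0.0436  0.133 ]
side [ 0.4799 -0.0409  0.133 ]
[ 0.4836 -0.044   0.1304]
```

View pics/wrist2.png

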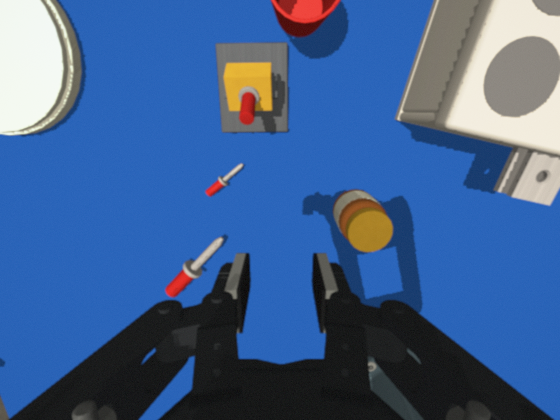

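The wrist view shows the red handle at (247,108), its collar at (249,94) and the yellow block spanning about (225–272, 62–110). The jar and cup are clear. I'll fit the pin axis from the depth points.

```bash
cat > ax.py <<'E'
from h import *
from scipy.optimize import least_squares
np.set_printoptions(precision=4,suppress=True)
ph=np.deg2rad(1.9);cx,sx=np.cos(.6),np.sin(.6)
Rz=np.array([[np.cos(ph),-np.sin(ph),0],[np.sin(ph),np.cos(ph),0],[0,0,1]])
n=Rz@[-sx,0,cx];e=Rz@[cx,0,sx];y=Rz@[0,1,0]
for k in ("wrist2","top0","side2"):
    c=load(k+".npz");p=cloud(c);hsv=cv2.cvtColor(c["pixels"],cv2.COLOR_RGB2HSV).astype(int);H,S,V=hsv[...,0],hsv[...,1],hsv[...,2]
    xy=(p[...,0]>.5)&(p[...,0]<.62)&(p[...,1]>.265)&(p[...,1]<.335)&(p[...,2]>.03)
    red=p[((H<8)|(H>172))&(S>130)&xy&(p[...,2]>.07)];yel=p[(H>15)&(H<35)&(S>130)&xy]
    s=yel@n;hh,ed=np.histogram(s,np.arange(s.min(),s.max(),.001));i=hh.argmax();top=abs(s-ed[i])<.004
    stop=np.median(s[top]);t=yel@e;yy=yel@y
    # back face
    print(k,len(red),len(yel),"s_top",stop,"t range",np.percentile(t,[1,99]),"t on top face",np.percentile(t[top],[2,98]),"y",np.percentile(yy[top],[2,98]))
    a,b,ss=red@e,red@y,red@n
    m=(ss<stop+.046)
    for r in (.009,):
        f=least_squares(lambda q:np.hypot(a[m]-q[0],b[m]-q[1])-r,[np.median(a)-.006,np.median(b)],loss="soft_l1",f_scale=.001)
        B=f.x[0]*e+f.x[1]*y+stop*n
        print("   axis a,y",f.x,"rms",np.sqrt(np.mean((np.hypot(a[m]-f.x[0],b[m]-f.x[1])-r)**2)),"bore",B,"red s",np.percentile(ss,[2,98])-stop)
E
python3 ax.py
```

```text
wrist2 399 1766 s_top -0.2669148985770923 t range [0.4941 0.5399] t on top face [0.4947 0.5395] y [0.255  0.3086]
   axis a,y [0.5148 0.2822] rms 0.0003761104840408631 bore [0.5659 0.3012 0.0704] red s [0.0079 0.0489]
top0 52 278 s_top -0.2656122384203507 t range [0.4952 0.5426] t on top face [0.4964 0.5412] y [0.2546 0.3076]
   axis a,y [0.5156 0.2826] rms 0.0018782055612610524 bore [0.5658 0.3016 0.0719] red s [0.015  0.0506]
side2 154 556 s_top -0.2664249253126182 t range [0.4921 0.537 ] t on top face [0.4921 0.5369] y [0.2541 0.3079]
   axis a,y [0.5135 0.2788] rms 0.0008354823400175499 bore [0.5647 0.2977 0.0701] red s [0.0106 0.0493]
```

Call:
carry_out(plan=[[[0.01,0.01,-0.03,0.004,-0.12,0,0.5],[0.019,0.019,-0.066,0.008,-0.24,0,0.5],[0.028,0.027,-0.102,0.012,-0.36,0,0.5],[0.037,0.035,-0.138,0.016,-0.48,0,0.5],[0.046,0.0435,-0.174,0.02,-0.6,0,0.5]]])

```text
time_s: 4.57
eef_pos: [0.5138, 0.2934, 0.1605]
eef_rot: [-0.004, 0.963, 0.007, 0.271]
wrist_force: [1.8, -2.4, -0.2]
opening: 0.503
grasp_force: 0.0
```

Call:
carry_out(plan=[[[0,0,0,0,0,0,0.5],[0,0,0,0,0,0,0.5],[0,0,0,0,0,0,0.5],[0,0,0,0,0,0,0.5],[0,0,0,0,0,0,0.5]]])

```text
time_s: 4.98
eef_pos: [0.516, 0.2945, 0.1643]
eef_rot: [-0.004, 0.963, 0.006, 0.27]
wrist_force: [0.5, 0.0, -0.5]
opening: 0.497
grasp_force: 0.0
```

```bash
python3 - <<'E'
from bench import get_obs,camera
from h import *
from scipy.spatial.transform import Rotation as R
np.set_printoptions(precision=4,suppress=True)
o=get_obs();q=o["eef_rot"];m=R.from_quat([q[1],q[2],q[3],q[0]]).as_matrix();print(o["time_s"],o["eef_pos"],o["opening"]);print(m)
c=camera("wrist");cv2.imwrite("pics/wrist3.png",c["pixels"][:,:,::-1]);np.savez("wrist3.npz",**c)
E
sed -i 's/"wrist2","top0","side2"/"wrist3",/' ax.py; python3 ax.py
```

```text
4.9833 [0.516  0.2945 0.1643] 0.49711892036158367
[[ 0.854   0.0138  0.52  ]
 [ 0.0098 -0.9999  0.0103]
 [ 0.5201 -0.0037 -0.8541]]
wrist3 764 2747 s_top -0.2669977962873413 t range [0.4939 0.5394] t on top face [0.4945 0.5391] y [0.2548 0.3089]
   axis a,y [0.5147 0.282 ] rms 0.00022751341564541857 bore [0.5659 0.3009 0.0702] red s [0.0106 0.2433]
```

View pics/wrist3.png

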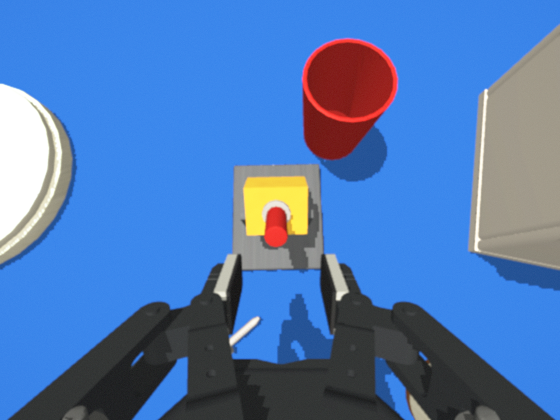

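The wrist view shows the handle (276,228) centred between the open fingers, with nothing in the way.

Call:
carry_out(plan=[[[-0.0015,0.0047,-0.018,-0.002,-0.053,0.019,0.5],[0.01,0.005,-0.035,-0.002,-0.053,0.019,0.5],[0.0212,0.0055,-0.0512,-0.002,-0.053,0.019,0.5],[0.0325,0.006,-0.0677,-0.002,-0.053,0.019,0.5],[0.0437,0.0062,-0.0842,-0.002,-0.053,0.019,0.5]]])

```text
time_s: 5.45
eef_pos: [0.559, 0.3009, 0.0775]
eef_rot: [-0.005, 0.955, 0.016, 0.295]
wrist_force: [0.3, -0.6, 0.3]
opening: 0.503
grasp_force: 0.0
```

```bash
cat > st.py <<'E'
from bench import get_obs
from h import *
from scipy.spatial.transform import Rotation as R
np.set_printoptions(precision=4,suppress=True)
o=get_obs();q=o["eef_rot"];m=R.from_quat([q[1],q[2],q[3],q[0]]).as_matrix();print(o["time_s"],o["eef_pos"],o["opening"],o["wrist_force"],o["torque"]);print(m)
E
python3 - <<'E'
import st
from h import *
n=np.array([-.5643,-.0187,.8253]);B=np.array([.5659,.3009,.071])
d=st.o["eef_pos"]-B;print("along",d@n,"perp",d-n*(d@n))
E
```

```text
5.45 [0.559  0.3009 0.0775] 0.5025255922687943 [ 0.2605 -0.5795  0.3329] [-0.0228  0.2334  0.01  ]
[[ 0.8258  0.034   0.563 ]
 [ 0.0286 -0.9994  0.0185]
 [ 0.5633  0.0008 -0.8263]]
along 0.009299759168610849 perp [-0.0017  0.0002 -0.0012]
```

Call:
carry_out(plan=[[[0.0008,0,0.0024,0,0,0,0.5],[0.0008,0,0.0024,0,0,0,0.2],[0.0008,0,0.0024,0,0,0,0],[0.0008,0,0.0024,0,0,0,0],[0.0008,0,0.0024,0,0,0,0]]])

```text
time_s: 5.87
eef_pos: [0.5586, 0.3008, 0.0808]
eef_rot: [-0.005, 0.955, 0.017, 0.295]
wrist_force: [1.7, -2.9, 1.8]
opening: 0.193
grasp_force: 58.5
```

```bash
python3 st.py
```

```text
5.8667 [0.5586 0.3008 0.0808] 0.19271444935352877 [ 1.7114 -2.8925  1.7542] [-0.4178 -0.2125 -0.3044]
[[ 0.8256  0.0345  0.5632]
 [ 0.029  -0.9994  0.0187]
 [ 0.5635  0.0009 -0.8261]]
```

Call:
carry_out(plan=[[[-0.0085,-0.0003,0.0124,0,0,0,0],[-0.0169,-0.0006,0.0248,0,0,0,0],[-0.0254,-0.0008,0.0371,0,0,0,0],[-0.0339,-0.0011,0.0495,0,0,0,0],[-0.0423,-0.0014,0.0619,0,0,0,0]]])

```text
time_s: 6.28
eef_pos: [0.5148, 0.2995, 0.142]
eef_rot: [-0.005, 0.956, 0.017, 0.294]
wrist_force: [-1.1, -1.1, -1.4]
opening: 0.193
grasp_force: 58.7
```

Call:
carry_out(plan=[[[-0.004,0,0.022,0,0,0,0],[-0.004,0,0.045,0,0,0,0],[-0.004,0,0.07,0,0,0,0],[-0.004,0,0.095,0,0,0,0],[-0.004,0,0.12,0,0,0,0]]])

```text
time_s: 6.7
eef_pos: [0.5106, 0.2996, 0.2626]
eef_rot: [-0.005, 0.956, 0.017, 0.294]
wrist_force: [0.5, 0.2, -0.5]
opening: 0.196
grasp_force: 58.7
```

Call:
carry_out(plan=[[[0,-0.01,0.01,-0.004,0.12,0,0],[0,-0.03,0.01,-0.008,0.24,0,0],[0,-0.06,0.01,-0.012,0.36,0,0],[0,-0.09,0.01,-0.016,0.48,0,0],[0,-0.12,0.01,-0.02,0.598,0,0]]])

```text
time_s: 7.12
eef_pos: [0.5113, 0.179, 0.2733]
eef_rot: [-0.001, 1.0, 0.019, -0.002]
wrist_force: [1.7, 0.0, -1.2]
opening: 0.191
grasp_force: 58.8
```

```bash
python3 st.py
```

```text
7.1167 [0.5113 0.179  0.2733] 0.19138714307479138 [ 1.6722  0.0403 -1.1737] [ 0.004  -0.0154 -0.0139]
[[ 0.9993  0.0374 -0.004 ]
 [ 0.0374 -0.9993  0.0021]
 [-0.0039 -0.0022 -1.    ]]
```

Call:
carry_out(plan=[[[-0.004,-0.036,0,0,0,-0.05,0],[-0.008,-0.072,0,0,0,-0.1,0],[-0.012,-0.108,0,0,0,-0.15,0],[-0.016,-0.144,0,0,0,-0.2,0],[-0.02,-0.175,0,0,0,-0.228,0]]])

```text
time_s: 7.53
eef_pos: [0.4908, 0.0028, 0.2712]
eef_rot: [0.0, 0.995, -0.097, -0.001]
wrist_force: [-0.1, -0.5, -1.4]
opening: 0.194
grasp_force: 58.8
```

Call:
carry_out(plan=[[[-0.002,-0.015,0,0,0,0,0],[-0.005,-0.03,0,0,0,0,0],[-0.007,-0.047,0,0,0,0,0],[-0.007,-0.047,0,0,0,0,0],[-0.007,-0.047,0,0,0,0,0]]])

```text
time_s: 7.95
eef_pos: [0.4843, -0.0427, 0.2712]
eef_rot: [-0.0, 0.995, -0.097, -0.001]
wrist_force: [-0.1, -0.5, -0.5]
opening: 0.196
grasp_force: 58.8
```

```bash
python3 - <<'E'
import st
from bench import camera
from h import *
im=[]
for n in ("wrist","side"):
    c=camera(n);np.savez(n+"4.npz",**c)
    u,v=map(int,proj(c,st.o["eef_pos"]+[0,0,-.05]));print(n,u,v)
    v=min(max(v,70),350);u=min(max(u,70),490);im.append(cv2.resize(c["pixels"][v-70:v+70,u-65:u+65],(390,420),interpolation=cv2.INTER_CUBIC))
cv2.imwrite("pics/c4.png",np.hstack(im)[:,:,::-1])
E
```

```text
7.95 [ 0.4843 -0.0427  0.2712] 0.1962577358654853 [-0.1229 -0.4586 -0.4983] [ 0.015   0.0275 -0.0611]
[[ 0.9812 -0.1928 -0.0012]
 [-0.1928 -0.9812  0.0003]
 [-0.0013 -0.0001 -1.    ]]
wrist 281 231
side 305 163
```

View pics/c4.png

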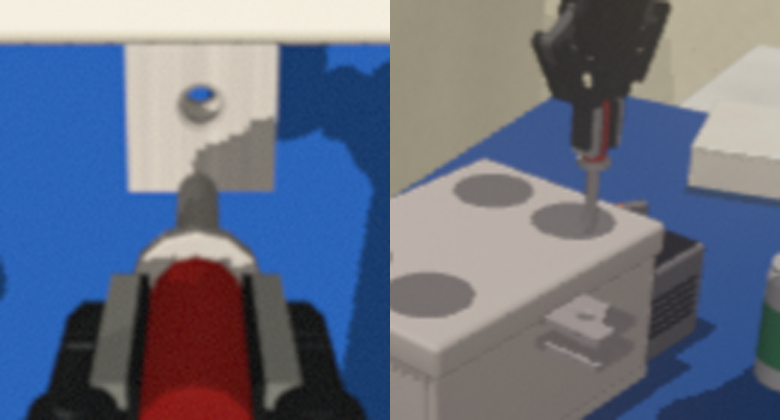

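The left half (wrist) shows the pin held straight, with its tip at about (198,180) in the crop and the hole at (201,103). The right half (side) shows the shank upright with its tip at (590,235), above the hole at (583,315).

```bash
python3 - <<'E'
from h import *
np.set_printoptions(precision=4,suppress=True,linewidth=220)
w=load("wrist4.npz");s=load("side4.npz")
P=np.array([.4843,-.0427,.2712])
for n,c in (("wrist",w),("side",s)):
    print(n,"exp tip",proj(c,P-[0,0,.067]),"exp collar under",proj(c,P-[0,0,.012]))
print("hole",onz(w,283,195.3,.133),onz(s,304.5,198,.133))
print("tip at z .204",onz(w,282,221,.204),onz(s,306.7,171.3,.204))
g=cv2.cvtColor(w["pixels"],cv2.COLOR_RGB2GRAY);print("wrist rows190..201 cols 272..294");print(g[187:204,272:296])
hs=w["pixels"].astype(int);print("shank cols");print(g[214:240:3,268:298])
g=cv2.cvtColor(s["pixels"],cv2.COLOR_RGB2GRAY);print("side shank 296..320");print(g[146:178:2,296:322])
E
```

```text
wrist exp tip (np.float64(281.76274986725383), np.float64(222.60059424243042)) exp collar under (np.float64(281.9787964371047), np.float64(256.76854925411953))
side exp tip (np.float64(305.4898421411576), np.float64(170.0828532605844)) exp collar under (np.float64(307.00788697536854), np.float64(147.2748347212792))
hole [ 0.4853 -0.0443  0.133 ] [ 0.482  -0.0424  0.133 ]
tip at z .204 [ 0.4855 -0.0431  0.204 ] [ 0.4794 -0.039   0.204 ]
wrist rows190..201 cols 272..294
[[203 204 205 206 201 199 199 198 196 196 197 198 200 203 208 209 208 205 205 204 200 202 201 199]
 [203 204 204 204 202 198 196 192 186 182 179 182 187 189 199 208 209 205 205 204 203 200 200 200]
 [202 202 205 203 201 194 185 171 157 148 143 143 149 161 178 193 202 204 206 205 202 201 203 201]
 [204 203 205 204 194 177 158 141 129 119 114 112 116 122 144 168 186 198 204 205 203 199 201 198]
 [203 204 205 198 175 150 130 116 106  97  97  95  93  87 101 137 166 184 198 201 202 201 202 202]
 [203 203 201 186 154 129 110 101  94  90  93  90  89  72  81 118 154 175 192 199 204 200 201 201]
 [204 202 199 175 144 119 102  92
[... 3208 characters left out ...]
 100 107 112 114 119 138 164 176 178 178 177 175 175 170]
 [114 114 113 114 114 114 113 110 107 109 106 102 101 107 113 113 113 115 131 158 176 177 177 177 176 177]
 [113 113 114 114 113 113 113 112 111 108 105 103 105 112 113 113 114 116 138 166 177 177 177 177 177 177]
 [114 114 114 114 114 114 114 112 109 103 103 106 113 113 116 124 132 151 173 177 177 177 177 177 178 177]
 [156 144 137 136 134 127 127 126 128 132 135 146 158 171 174 176 177 177 177 177 177 178 177 176 173 168]
 [178 178 177 178 177 177 177 177 178 177 177 178 177 177 177 177 178 178 177 177 175 170 165 158 147 135]
 [178 178 178 178 177 178 177 178 177 177 177 178 178 178 177 177 175 171 168 162 151 140 128 119 116 113]]
```

Call:
carry_out(plan=[[[0.0007,-0.0014,-0.016,0,0,0,0],[0.0007,-0.0014,-0.032,0,0,0,0],[0.0007,-0.0014,-0.048,0,0,0,0],[0.0007,-0.0014,-0.06,0,0,0,0],[0.0007,-0.0014,-0.066,0,0,0,0]]])

```text
time_s: 8.47
eef_pos: [0.4843, -0.0425, 0.203]
eef_rot: [-0.0, 0.995, -0.095, -0.002]
wrist_force: [-0.4, -0.8, -0.6]
opening: 0.192
grasp_force: 58.8
```

Call:
carry_out(plan=[[[0,0,-0.003,0,0,0,0],[0,0,-0.006,0,0,0,0],[0,0,-0.009,0,0,0,0],[0,0,-0.011,0,0,0,0],[0,0,-0.012,0,0,0,0]]])

```text
time_s: 8.88
eef_pos: [0.4853, -0.0441, 0.193]
eef_rot: [0.0, 0.995, -0.096, -0.001]
wrist_force: [-0.9, 0.0, 0.2]
opening: 0.192
grasp_force: 58.8
```

```bash
python3 st.py
```

```text
8.8833 [ 0.4853 -0.0441  0.193 ] 0.1921282145541729 [-0.8504  0.0446  0.1665] [-0.0404  0.2008 -0.0176]
[[ 0.9815 -0.1915 -0.0021]
 [-0.1915 -0.9815 -0.0002]
 [-0.002   0.0006 -1.    ]]
```

Call:
carry_out(plan=[[[0,0,-0.004,0,0,0,0],[0,0,-0.008,0,0,0,0],[0,0,-0.012,0,0,0,0],[0,0,-0.016,0,0,0,0],[0,0,-0.02,0,0,0,0]]])

```text
time_s: 9.3
eef_pos: [0.4849, -0.0441, 0.1721]
eef_rot: [0.0, 0.995, -0.096, -0.002]
wrist_force: [-3.6, 0.8, 2.0]
opening: 0.192
grasp_force: 59.0
```

```bash
python3 st.py
```

```text
9.3 [ 0.4849 -0.0441  0.1721] 0.19221656591428832 [-3.5925  0.8329  1.9733] [-0.0784  0.8357  0.0571]
[[ 0.9814 -0.1917 -0.0031]
 [-0.1917 -0.9814  0.    ]
 [-0.0031  0.0006 -1.    ]]
```

Call:
carry_out(plan=[[[-0.0008,0.0002,-0.004,0,0,0,0],[-0.0008,0.0002,-0.009,0,0,0,0],[-0.0008,0.0002,-0.014,0,0,0,0],[-0.0008,0.0002,-0.019,0,0,0,0],[-0.0008,0.0002,-0.023,0,0,0,0]]])

```text
time_s: 9.72
eef_pos: [0.4844, -0.0439, 0.149]
eef_rot: [0.0, 0.995, -0.096, -0.001]
wrist_force: [-0.9, -0.4, -0.1]
opening: 0.19
grasp_force: 59.0
```

```bash
python3 st.py
```

```text
9.7167 [ 0.4844 -0.0439  0.149 ] 0.18957103332575728 [-0.8793 -0.3886 -0.1257] [-0.0984  0.2795 -0.0006]
[[ 0.9815 -0.1917 -0.0023]
 [-0.1917 -0.9815  0.    ]
 [-0.0023  0.0004 -1.    ]]
```

Call:
carry_out(plan=[[[0,0,-0.002,0,0,0,0],[0,0,-0.003,0,0,0,0],[0,0,-0.004,0,0,0,0],[0,0,-0.005,0,0,0,0],[0,0,-0.006,0,0,0,0]]])

```text
time_s: 10.13
eef_pos: [0.4846, -0.044, 0.1448]
eef_rot: [0.0, 0.995, -0.096, -0.001]
wrist_force: [-7.7, 1.0, 15.2]
opening: 0.193
grasp_force: 60.5
```

Call:
carry_out(plan=[[[0,0,0.001,0,0,0,0],[0,0,0.001,0,0,0,0.4],[0,0,0.001,0,0,0,0.4],[0,0,0.001,0,0,0,0.4],[0,0,0.001,0,0,0,0.4]]])

```text
time_s: 10.55
eef_pos: [0.4847, -0.0439, 0.1448]
eef_rot: [0.0, 0.995, -0.096, -0.001]
wrist_force: [0.4, -0.6, 0.2]
opening: 0.399
grasp_force: 0.0
```

Call:
carry_out(plan=[[[0,0,0.02,0,0,0,0.4],[0,0,0.05,0,0,0,0.4],[0,0,0.085,0,0,0,0.4],[0,0,0.12,0,0,0,0.4],[0,-0.01,0.155,0,0,0,0.4]]])

```text
time_s: 10.97
eef_pos: [0.4841, -0.0527, 0.3013]
eef_rot: [-0.0, 0.995, -0.096, -0.001]
wrist_force: [0.6, 0.1, 0.1]
opening: 0.401
grasp_force: 0.0
```

Call:
carry_out(plan=[[[0,-0.03,0,0,0,0,0.4],[0,-0.06,0,0,0,0,0.4],[0,-0.09,0,0,0,0,0.4],[0,-0.12,0,0,0,0,0.4],[0,-0.12,0,0,0,0,0.4]]])

```text
time_s: 11.38
eef_pos: [0.4842, -0.1784, 0.2996]
eef_rot: [0.001, 0.995, -0.098, -0.001]
wrist_force: [-1.0, 0.4, 1.3]
opening: 0.401
grasp_force: 0.0
```

```bash
python3 - <<'E'
import st
from bench import camera
from h import *
c=camera("wrist");np.savez("wrist5.npz",**c);cv2.imwrite("pics/wrist5.png",c["pixels"][:,:,::-1])
p=cloud(c);hsv=cv2.cvtColor(c["pixels"],cv2.COLOR_RGB2HSV).astype(int);z=p[...,2]
b=(z>.122)&(z<.145)&(p[...,1]<-.18)&(p[...,0]>.48)&(p[...,0]<.62)&(p[...,1]>-.32)
q=p[b];print("bar",len(q),cv2.minAreaRect((q[:,:2]*1000).astype(np.float32)),np.median(q[:,2]))
H,S,V=[hsv[...,i] for i in range(3)]
o=b&(H>3)&(H<22)&(S>110);q=p[o];print("orange",len(q),q.mean(0))
r=((H<8)|(H>172))&(S>130)&(abs(p[...,0]-.484)<.04)&(abs(p[...,1]+.044)<.04);q=p[r];print("handle",len(q),q.mean(0),np.percentile(q[:,2],[5,95]))
mo=(V<80)&(z>.085)&(z<.105)&(p[...,1]<-.15)&(p[...,0]>.4)&(p[...,0]<.7)&(p[...,1]>-.35);q=p[mo];print("module",len(q),cv2.minAreaRect((q[:,:2]*1000).astype(np.float32)))
E
```

```text
11.3833 [ 0.4842 -0.1784  0.2996] 0.40125071535274837 [-1.0262  0.3528  1.262 ] [-0.0021 -0.0401  0.0363]
[[ 0.9807 -0.1956 -0.0022]
 [-0.1956 -0.9807 -0.0022]
 [-0.0017  0.0026 -1.    ]]
bar 518 ((545.72705078125, -248.6099853515625), (42.15577697753906, 12.018119812011719), 55.460819244384766) 0.13091521424795813
orange 69 [ 0.5529 -0.2381  0.131 ]
handle 508 [ 0.4879 -0.0473  0.1693] [0.1456 0.1807]
module 5669 ((545.110107421875, -250.4279022216797), (89.48641967773438, 116.53060913085938), 78.73548126220703)
```

View pics/wrist5.png

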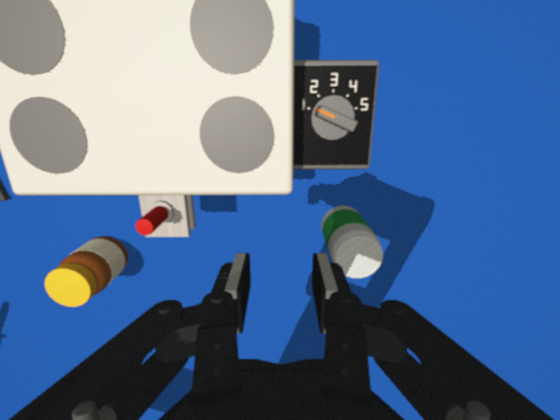

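The wrist view shows the pin fully home, with the handle at (155,218) and the collar on the tongue. The dial is at (333,117) with its pointer towards 1.

Call:
carry_out(plan=[[[0.012,-0.014,-0.01,0,0,0.117,0.32],[0.025,-0.028,-0.02,0,0,0.234,0.32],[0.037,-0.042,-0.03,0,0,0.351,0.32],[0.05,-0.056,-0.04,0,0,0.468,0.32],[0.0615,-0.0702,-0.05,0,0,0.585,0.32]]])

```text
time_s: 11.85
eef_pos: [0.5468, -0.2434, 0.2491]
eef_rot: [0.0, 0.98, 0.198, -0.001]
wrist_force: [1.1, 0.3, 0.2]
opening: 0.321
grasp_force: 0.0
```

Call:
carry_out(plan=[[[0,0,-0.02,0,0,0.117,0.32],[0,0,-0.04,0,0,0.234,0.32],[0,0,-0.06,0,0,0.351,0.32],[0,0,-0.08,0,0,0.468,0.32],[0,0,-0.09,0,0,0.581,0.32]]])

```text
time_s: 12.27
eef_pos: [0.5449, -0.242, 0.1567]
eef_rot: [-0.001, 0.882, 0.471, -0.002]
wrist_force: [-0.6, 0.2, 0.5]
opening: 0.32
grasp_force: 0.0
```

```bash
python3 st.py
```

```text
12.2667 [ 0.5449 -0.242   0.1567] 0.3200543292784833 [-0.6271  0.1761  0.4729] [0.0822 0.023  0.0934]
[[ 0.5572  0.8303 -0.0039]
 [ 0.8303 -0.5572  0.0007]
 [-0.0017 -0.0036 -1.    ]]
```

Call:
carry_out(plan=[[[0.0008,-0.0066,0,0,0,-0.01,0.32],[0.0008,-0.0066,-0.015,0,0,-0.01,0.32],[0.0008,-0.0066,-0.03,0,0,-0.01,0.32],[0.0008,-0.0066,-0.045,0,0,-0.01,0.32],[0.0008,-0.0066,-0.053,0,0,-0.01,0.32]]])

```text
time_s: 12.68
eef_pos: [0.5467, -0.2502, 0.1061]
eef_rot: [0.0, 0.887, 0.462, -0.001]
wrist_force: [0.1, 0.4, -0.4]
opening: 0.317
grasp_force: 0.0
```

```bash
python3 st.py
```

```text
12.6833 [ 0.5467 -0.2502  0.1061] 0.31717102635095096 [ 0.137   0.4325 -0.393 ] [ 0.025   0.0259 -0.0474]
[[ 0.5738  0.819  -0.0014]
 [ 0.819  -0.5738 -0.0016]
 [-0.0021 -0.0002 -1.    ]]
```

Close on the bar, then turn clockwise.

Call:
carry_out(plan=[[[-0.001,0.0015,-0.002,0,0,0,0.32],[-0.001,0.0015,-0.002,0,0,0,0],[-0.001,0.0015,-0.002,0,0,0,0],[-0.001,0.0015,-0.002,0,0,0,0],[-0.001,0.0015,-0.002,0,0,0,0]]])

```text
time_s: 13.1
eef_pos: [0.5462, -0.2493, 0.1056]
eef_rot: [0.001, 0.886, 0.463, -0.0]
wrist_force: [1.0, 0.3, -0.2]
opening: 0.13
grasp_force: 60.4
```

Call:
carry_out(plan=[[[0,0,0,0,0,-0.1,0],[0,0,0,0,0,-0.2,0],[0,0,0,0,0,-0.3,0],[0,0,0,0,0,-0.4,0],[0,0,0,0,0,-0.5,0]]])

```text
time_s: 13.52
eef_pos: [0.5467, -0.2497, 0.1056]
eef_rot: [0.001, 0.974, 0.227, -0.0]
wrist_force: [4.3, -0.2, -2.8]
opening: 0.13
grasp_force: 60.3
```

```bash
python3 st.py
```

```text
13.5167 [ 0.5467 -0.2497  0.1056] 0.12984457469519933 [ 4.2981 -0.1511 -2.8159] [-0.1178 -0.5453  0.0622]
[[ 0.897   0.442   0.0005]
 [ 0.442  -0.897  -0.0027]
 [-0.0007  0.0027 -1.    ]]
```

Call:
carry_out(plan=[[[0,0,0,0,0,-0.11,0],[0,0,0,0,0,-0.22,0],[0,0,0,0,0,-0.33,0],[0,0,0,0,0,-0.44,0],[0,0,0,0,0,-0.53,0]]])

```text
time_s: 13.93
eef_pos: [0.5468, -0.2504, 0.1056]
eef_rot: [0.001, 0.999, -0.036, 0.0]
wrist_force: [2.8, -3.8, -5.0]
opening: 0.13
grasp_force: 60.1
```

Call:
carry_out(plan=[[[0,0,0,0,0,-0.06,0],[0,0,0,0,0,-0.11,0],[0,0,0,0,0,-0.118,0],[0,0,0,0,0,-0.118,0],[0,0,0,0,0,-0.118,0]]])

```text
time_s: 14.35
eef_pos: [0.5468, -0.2506, 0.1056]
eef_rot: [0.001, 0.996, -0.093, 0.0]
wrist_force: [3.5, -4.2, -4.0]
opening: 0.122
grasp_force: 60.1
```

```bash
python3 st.py
```

```text
14.35 [ 0.5468 -0.2506  0.1056] 0.12237374933463392 [ 3.5    -4.2134 -3.9582] [-0.5115 -0.5458  0.0163]
[[ 0.9828 -0.1845  0.0006]
 [-0.1845 -0.9828 -0.0027]
 [ 0.0011  0.0025 -1.    ]]
```

Yaw is −10.6°, which is what I wanted. I'll release, lift away and check.

Call:
carry_out(plan=[[[0,0,0,0,0,0,0.3],[0,0,0,0,0,0,0.3],[0,0,0,0,0,0,0.3],[0,0,0,0,0,0,0.3],[0,0,0.01,0,0,0,0.3]]])

```text
time_s: 14.77
eef_pos: [0.5445, -0.2484, 0.1134]
eef_rot: [-0.001, 0.996, -0.092, -0.003]
wrist_force: [0.2, 0.4, -1.1]
opening: 0.296
grasp_force: 0.0
```

Call:
carry_out(plan=[[[0,0,0.03,0,0,0,0.3],[0,0,0.065,0,0,0,0.3],[0,0,0.1,0,0,0,0.3],[-0.03,0.02,0.125,0,0,0,0.3],[-0.06,0.05,0.14,0,0,0,0.3]]])

```text
time_s: 15.18
eef_pos: [0.4903, -0.2043, 0.257]
eef_rot: [0.001, 0.996, -0.093, 0.001]
wrist_force: [-0.0, 0.6, 0.2]
opening: 0.301
grasp_force: 0.0
```

Call:
carry_out(plan=[[[0,0.02,0.03,0,0,0,0.3],[0,0.03,0.06,0,0,0,0.3],[0,0.03,0.06,0,0,0,0.3],[0,0.03,0.06,0,0,0,0.3],[0,0.03,0.06,0,0,0,0.3]]])

```text
time_s: 15.6
eef_pos: [0.4892, -0.1725, 0.3132]
eef_rot: [0.0, 0.996, -0.092, -0.001]
wrist_force: [0.1, -0.2, -0.7]
opening: 0.299
grasp_force: 0.0
```

```bash
python3 - <<'E'
import st
from bench import camera
from h import *
c=camera("wrist");cv2.imwrite("pics/wrist6.png",c["pixels"][:,:,::-1])
p=cloud(c);hsv=cv2.cvtColor(c["pixels"],cv2.COLOR_RGB2HSV).astype(int);z=p[...,2];H,S,V=[hsv[...,i] for i in range(3)]
b=(z>.122)&(z<.145)&(p[...,1]<-.2)&(p[...,0]>.48)&(p[...,0]<.62)&(p[...,1]>-.32)
q=p[b];r=cv2.minAreaRect((q[:,:2]*1000).astype(np.float32));print("bar",r)
q=p[b&(H>3)&(H<22)&(S>110)];print("orange",len(q),q.mean(0))
r=((H<8)|(H>172))&(S>130)&(abs(p[...,0]-.484)<.04)&(abs(p[...,1]+.044)<.04);q=p[r];print("handle",len(q),q.mean(0),np.percentile(q[:,2],[5,95]))
l=(S<60)&(V>190)&(z>.14)&(z<.2)&(p[...,0]>.5);print("lid z",np.percentile(z[l],[5,50,95]))
E
```

```text
15.6 [ 0.4892 -0.1725  0.3132] 0.29949546718904413 [ 0.1229 -0.2199 -0.7289] [ 0.0591 -0.0159 -0.0016]
[[ 0.9831 -0.1833 -0.0019]
 [-0.1833 -0.9831 -0.0002]
 [-0.0019  0.0005 -1.    ]]
bar ((545.8113403320312, -249.26881408691406), (12.336511611938477, 42.21913528442383), 79.0772933959961)
orange 60 [ 0.5577 -0.2518  0.1313]
handle 439 [ 0.4878 -0.0475  0.1691] [0.1451 0.1809]
lid z [0.1529 0.1542 0.1554]
```

View pics/wrist6.png

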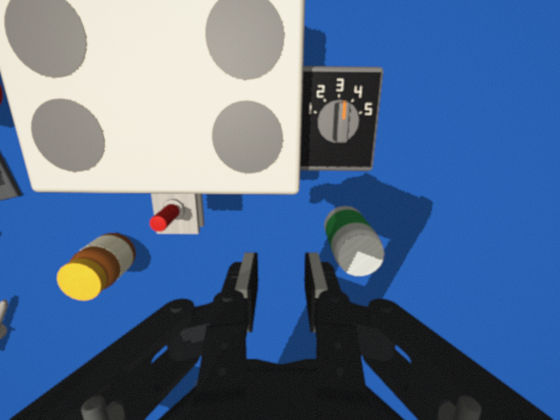

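The wrist view shows the pointer at 3 (345,110), with the bar at −10.9° in line with the box. The pin is home at (168,215), the lid is flat, and the jar and can are in place. Handing in.

```bash
python3 -c "
from bench import hand_in
print(hand_in())"
```

```text
the job is handed in; nothing more can be done
None
```

The job is handed in at about 16 s of the 72 s allowed: by the last camera check the lid is shut, the pin is fully home through both eyes and released, and the dial points at 3. The can and jar were undisturbed in that view, the cup's path was kept clear, and no verdict was returned.

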